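Find the tool handle with play and set it aside for regluing

ROBOT

A 6-joint arm with a two-finger parallel gripper is mounted at the origin on a cart in front of the work surface, level with it; the furniture and walls round the work are solid. World frame = base frame: x ahead of the robot, y to its left, z up, the work surface at z = 0. Lengths are in mm, angles in rad, forces in N, time in s.
With the tool pointing down it reaches from about 325 to 900 mm from the base axis. Payload 6.1 kg.
Tool frame: the origin (TCP) lies on the centre line of the jaws, within the pads' length; the fingertips stand 17 mm ahead of it and the grasp point (between the pads) lies 2 mm behind it (tcp_to_tips is the z of the fingertips in the tool frame, in mm); z points along the fingers, x is the direction in which the jaws open and shut, and the axes are right-handed (so a half turn about z gives the same grasp; the last joint's range is limited). The gripper opens to 85 mm and grips with 20 to 120 N. Pads are 22 mm wide; open, the fingers measure 114 mm over their backs; the gripper's body (76 mm by 85 mm) begins 54 mm behind the grasp point. The pads swing forward as they close: fully open they stand 13 mm farther back than shut.
Start: joints at [1.008, 0.22, 1.526, -0, 1.395, -0.126], TCP at [264.399, 566.312, 248.3] pointing down, gripper open.
Joint ranges: [-2.98, 2.98], [-0.91, 2.08], [0.09, 2.57], [-1.24, 4.39], [0.2, 2.65], [-2.68, 2.68]. Speed limits (rad/s): [2.57, 2.57, 3.01, 3.14, 3.14, 3.14].

INTERFACE

Orientations are given as a unit quaternion [x, y, z, w].
In Python, from station import sense, grab_frame, camera_info, close_job, tcp_to_tips gives the robot as it stands. The module is installed in compiled form; this text tells all that it offers.
- The arm moves only by the shell command python3 -m inch 'ROWS'. ROWS is JSON, a list of rows, each a list of 5 numbers: the opening, from 0 (shut) to 1 (fully open), then the shift along the tool's x, y, z in m, then the turn about the tool's z in degrees. In form: [[hand, dx, dy, dz, turn], ...]. A call has 1 to 20 rows; each row shifts and turns the commanded pose from where the row before left it, along the tool's axes as they then stand; what a row does not reach is not made up. A row lasts 1/12 s, in which the tool goes at most 41.7 mm and 7.16 degrees, less where a joint would pass 70% of its speed; a pose out of reach is approached as far as the arm can. A call is refused whole if a number of a shift passes 0.0417 or a number of a turn 7.16, either way. A call with a gripper value outside its range is refused whole. The fingers move at their own pace and stop on an object; the grip force is fixed at half the most. Time passes only in rows, so rows that do not move let the fingers close. It gives the time, the measured TCP pose, the force and the opening at its end, in the units of the state.
- sense(): the state, without advancing time (a new reading comes with each control period).
- grab_frame(name): name is "side" or "top"; returns the picture (420x560x3 uint8, red, green, blue); there is no depth.
- camera_info(name): a dict with "camera_matrix" (3x3 intrinsics, pixels), "origin" and "orientation" of the camera in the world. Camera axes: x right, y down, z forward; pixel columns grow to the right and rows downward; lengths in mm; the calibration is good to about 2 mm. A picture is of the moment at which its call begins. camera_info takes no time and is no camera call.
- close_job(): hands the job in, once; it reports no verdict.
The state is a dict: "time": time; "joint_pos": joint angles; "qd": joint speeds; "joint_efforts": joint torques, N m; "position": TCP position; "eef_rot": TCP orientation; "force": force on the tool from outside, world axes, zero at the start; "wrist_torque": the same for the moment, N m; "opening": opening from 0.0 (shut) to 1.0 (fully open).
Only numpy, scipy, OpenCV 4.12 (cv2) and the standard library are available. Lean on these libraries where they do the work, as an engineer would, in place of code of your own. Each camera call takes 0.05 s, during which the arm holds its last target.

TASK

Four tool handles stand in a row of socket blocks, and one has worked loose. Find it by feel: rock the handles gently along the row, each first to the robot's left and then to its right, and when you have found the one with play, draw it out and stand it fully seated in either hole of the holding stand. Do not strain or draw the firm ones, never force a handle hard against its socket, and leave the bystanding things alone.

Things in the scene. Friction and masses are not known exactly. Their poses are not given: they have to be found in the camera images.
- rack: Dark wooden board, 88 x 344 x 12 mm, fixed to the bench, that carries the four socket blocks 82 mm apart in one row along its y axis (+y to the robot's left). Origin: centre of its underside, on the bench. Which handle stands at which place changes.
- handle_1: Turned wooden tool handle standing in a socket, one of four alike. Origin: on its axis, at the underside of its brass collar (32 mm wide), which rests on the socket's top; z up along it. Ferrule z 0 to 12 mm, wooden grip (29 mm thick) z 12 to 142 mm; steel tenon, 16 mm thick, 32 mm long, below the origin in the hole. About 0.11 kg.
- handle_2: Turned wooden tool handle standing in a socket, one of four alike. Origin: on its axis, at the underside of its brass collar (32 mm wide), which rests on the socket's top; z up along it. Ferrule z 0 to 12 mm, wooden grip (29 mm thick) z 12 to 142 mm; steel tenon, 16 mm thick, 32 mm long, below the origin in the hole. About 0.11 kg.
- handle_3: Turned wooden tool handle standing in a socket, one of four alike. Origin: on its axis, at the underside of its brass collar (32 mm wide), which rests on the socket's top; z up along it. Ferrule z 0 to 12 mm, wooden grip (29 mm thick) z 12 to 142 mm; steel tenon, 16 mm thick, 32 mm long, below the origin in the hole. About 0.11 kg.
- handle_4: Turned wooden tool handle standing in a socket, one of four alike. Origin: on its axis, at the underside of its brass collar (32 mm wide), which rests on the socket's top; z up along it. Ferrule z 0 to 12 mm, wooden grip (29 mm thick) z 12 to 142 mm; steel tenon, 16 mm thick, 32 mm long, below the origin in the hole. About 0.11 kg.
- handle_1_top (a point): Centre of the top end of handle_1, 142 mm above that handle's origin. A firm handle does not give to a gentle sideways push here, but pushed with over 8 N, or drawn with over 12 N, it shifts in its socket and stays so. The loose one has 2 mm of room on every side of its tenon: it shifts by that and tips some degrees under less than 1.5 N, and lifts out freely.
- handle_2_top (a point): Centre of the top end of handle_2, 142 mm above that handle's origin. A firm handle does not give to a gentle sideways push here, but pushed with over 8 N, or drawn with over 12 N, it shifts in its socket and stays so. The loose one has 2 mm of room on every side of its tenon: it shifts by that and tips some degrees under less than 1.5 N, and lifts out freely.
- handle_3_top (a point): Centre of the top end of handle_3, 142 mm above that handle's origin. A firm handle does not give to a gentle sideways push here, but pushed with over 8 N, or drawn with over 12 N, it shifts in its socket and stays so. The loose one has 2 mm of room on every side of its tenon: it shifts by that and tips some degrees under less than 1.5 N, and lifts out freely.
- handle_4_top (a point): Centre of the top end of handle_4, 142 mm above that handle's origin. A firm handle does not give to a gentle sideways push here, but pushed with over 8 N, or drawn with over 12 N, it shifts in its socket and stays so. The loose one has 2 mm of room on every side of its tenon: it shifts by that and tips some degrees under less than 1.5 N, and lifts out freely.
- socket_1: The light wooden socket block, fixed, in which handle_1 stands at the start: 52 x 52 x 44 mm, with a 20 mm hole from top to bottom. Origin: centre of its underside, on the rack's board; z up. Its y axis runs along the row of four (+y to the robot's left), its x axis across the row, away from the robot.
- socket_2: The light wooden socket block, fixed, in which handle_2 stands at the start: 52 x 52 x 44 mm, with a 20 mm hole from top to bottom. Origin: centre of its underside, on the rack's board; z up. Its y axis runs along the row of four (+y to the robot's left), its x axis across the row, away from the robot.
- socket_3: The light wooden socket block, fixed, in which handle_3 stands at the start: 52 x 52 x 44 mm, with a 20 mm hole from top to bottom. Origin: centre of its underside, on the rack's board; z up. Its y axis runs along the row of four (+y to the robot's left), its x axis across the row, away from the robot.
- socket_4: The light wooden socket block, fixed, in which handle_4 stands at the start: 52 x 52 x 44 mm, with a 20 mm hole from top to bottom. Origin: centre of its underside, on the rack's board; z up. Its y axis runs along the row of four (+y to the robot's left), its x axis across the row, away from the robot.
- stand: Holding stand for handles that wait for regluing: a brown wooden block, 70 x 150 x 50 mm, fixed to the bench, with two 23 mm holes from top to bottom, 76 mm apart along its y axis. Origin: centre of its underside; z up.
- hole_a (a point): Mouth of the stand's left (+y) hole, on its axis, in the top face (50 mm above the bench). 23 mm wide; a handle stands in it on its collar, 3.5 mm of room round the tenon.
- hole_b (a point): Mouth of the stand's right (-y) hole, on its axis, in the top face (50 mm above the bench). 23 mm wide; a handle stands in it on its collar, 3.5 mm of room round the tenon.
- nail_block: Bystander: small wooden block with two nails, 30 x 55 x 38 mm without the nails, loose on the bench behind the work. Origin: centre of its underside.
- pin_drill: Bystander: small hand drill with a wooden grip, 23 x 100 x 26 mm, lying loose on the bench behind the work. Origin: centre of its underside.
- pin_dish: Bystander: shallow grey dish, 74 mm wide, 18 mm high, loose on the bench behind the work. Origin: centre of its underside.
Not all that is in view belongs to the job. Leave any pink or turquoise look-alike of the handle_1 alone.

How it is judged:
By the outcome, as a careful person would: the job done as asked, in the order asked, and still so for the second after the job is handed in, with the robot touching nothing.
It also fails if it takes over 66 s, if anything falls off the work surface, if the arm or the gripper's body presses on something with over 40 N, if the wrist force passes 120 N, or if a joint passes its speed limit or range.

## Working session

There is one attempt and no reset: what is moved stays moved. The work goes in short steps, Python scripts to look and compute and a shell command to move; the robot and the scene stay as the last step left them, time stands still between calls to the robot, and variables do not carry over. Pictures are saved under pics/ and viewed, and the job is handed in when it is done.

```bash
mkdir -p pics; python3 - <<'E'
from station import *
import cv2
s=sense();print({k:s[k] for k in('time','position','eef_rot','force','opening')},tcp_to_tips)
for n in('side','top'):
    cv2.imwrite(f'pics/{n}0.png',grab_frame(n)[:,:,::-1]);print(n,camera_info(n))
E
```

```text
{'time': 0.0, 'position': array([264.0947713 , 565.82196456, 247.19491172]), 'eef_rot': array([ 8.43522843e-01,  5.37092408e-01, -8.85697345e-04,  4.17787004e-04]), 'force': array([-0.59133324,  0.00303177, -0.28996933]), 'opening': 1.0007314151693036} 17.0
side {'camera_matrix': array([[528.85070097,   0.        , 280.57270773],
       [  0.        , 528.85070097, 216.62806877],
       [  0.        ,   0.        ,   1.        ]]), 'origin': array([1383.03354468, -618.01940454,  792.52160761]), 'orientation': array([ 0.78876764,  0.38246786, -0.20088694, -0.43727382])}
top {'camera_matrix': array([[455.9049788 ,   0.        , 275.53891688],
       [  0.        , 455.9049788 , 217.25254304],
       [  0.        ,   0.        ,   1.        ]]), 'origin': array([ 419.01874247,   37.63527222, 1363.94466831]), 'orientation': array([ 0.71581871, -0.69522241,  0.04384989, -0.04844136])}
```

View pics/side0.png

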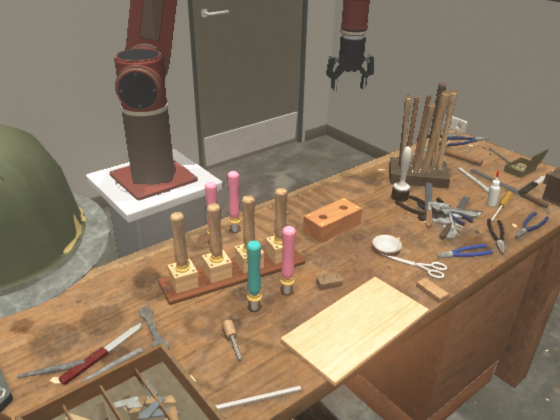

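View pics/top0.png

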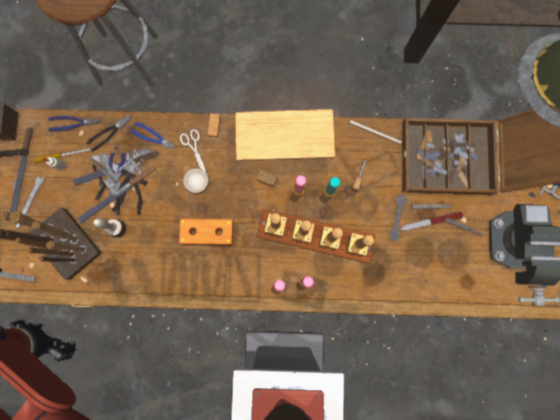

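```bash
python3 - <<'E'
import cv2
t=cv2.imread('pics/top0.png');s=cv2.imread('pics/side0.png')
cv2.imwrite('pics/t1.png',cv2.resize(t[160:300,170:390],(792,504),interpolation=cv2.INTER_CUBIC)) #3.6
cv2.imwrite('pics/s1.png',cv2.resize(s[160:320,150:370],(792,576),interpolation=cv2.INTER_CUBIC)) #3.6
E
```

```text
(no output)
```

View pics/t1.png

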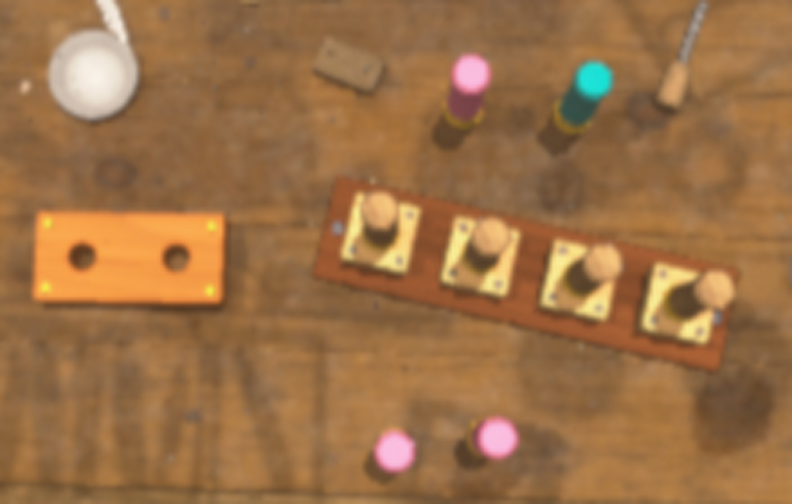

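View pics/s1.png

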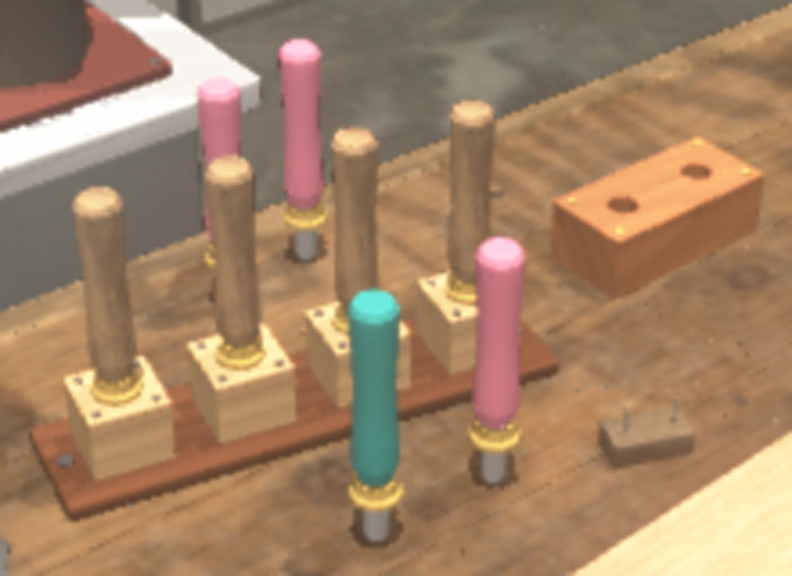

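```bash
cat > h.py <<'E'
import numpy as np
from station import *
from scipy.spatial.transform import Rotation as R
def w(n,u,v,z):
    c=camera_info(n);d=R.from_quat(c['orientation']).as_matrix()@np.linalg.solve(c['camera_matrix'],[u,v,1.])
    o=c['origin'];return o+d*(z-o[2])/d[2]
def px(n,p):
    c=camera_info(n);q=c['camera_matrix']@(R.from_quat(c['orientation']).as_matrix().T@(np.array(p)-c['origin']));return q[:2]/q[2]
def T(u,v,z):return w('top',170+u/3.6,160+v/3.6,z)
def S(u,v,z):return w('side',150+u/3.6,160+v/3.6,z)
E
python3 - <<'E'
from h import *
np.set_printoptions(precision=1,suppress=True)
print('tops T',[T(*p,198)[:2] for p in[(379,211),(491,237),(602,263),(714,290)]])
print('tops S',[S(*p,198)[:2] for p in[(471,112),(355,140),(229,170),(99,203)]])
print('sock T',[T(*p,56)[:2] for p in[(381,233),(481,257),(580,280),(680,303)]])
b=[T(*p,12)[:2] for p in[(338,178),(313,277),(738,268),(718,370)]];print('board',b,sum(b)/4)
print('holes T',[T(*p,50)[:2] for p in[(82,256),(176,258)]],'S',[S(*p,50)[:2] for p in[(697,171),(622,204)]])
st=[T(*p,50)[:2] for p in[(37,212),(34,302),(224,212),(223,302)]];print('stand',st,sum(st)/4)
print('pink',[T(*p,174)[:2] for p in[(395,452),(497,438),(471,73),(594,78)]])
print('pinkS',[S(*p,174)[:2] for p in[(219,92),(300,50),(500,252),(374,305)]])
E
```

```text
tops T [array([568.5,  48.1]), array([552.1, -32.5]), array([ 535.7, -111.9]), array([ 518.8, -191.7])]
tops S [array([578.2,  43.7]), array([562.2, -34.8]), array([ 545.5, -115.2]), array([ 531. , -194.7])]
sock T [array([569. ,  47.2]), array([552. , -33.4]), array([ 535.8, -112.8]), array([ 519.8, -192.6])]
board [array([619.1,  84.7]), array([535.8, 102.6]), array([ 553.5, -248.1]), array([ 469.1, -231.8])] [544.4 -73.1]
holes T [array([544.1, 287.3]), array([544.6, 211.5])] S [array([549.4, 287.8]), array([549.3, 211.5])]
stand [array([578.7, 325.5]), array([505.9, 323.8]), array([583. , 174.5]), array([510.3, 172.2])] [544.5 249. ]
pink [array([397.7,  31.7]), array([409.8, -41.2]), array([676.3, -16.6]), array([ 675.1, -107.5])]
pinkS [array([424. , -46.4]), array([407.2,  30.2]), array([683.8, -19.2]), array([ 682. , -108.8])]
```

```bash
cat >> h.py <<'E'
def to(x,y,z,yaw=None):
    s=sense();M=R.from_quat(s['eef_rot']).as_matrix();p=s['position']
    yw=np.degrees(np.arctan2(M[1,0],M[0,0]))
    print('t%.2f'%s['time'],'pos',p.round(1),'F',s['force'].round(2),'op %.2f'%s['opening'],'yaw %.2f'%yw,'tool delta mm',(M.T@(np.array([x,y,z])-p)).round(1))
    if yaw is not None:
        print('turn (tool z)',[round(((yw-a+180)%360-180),2) for a in(yaw,yaw+180)])
E
python3 - <<'E'
from h import *
M=R.from_quat(sense()['eef_rot']).as_matrix();print(M.round(3),sense()['joint_pos'])
to(571,47.4,270,78.3)
E
```

```text
[[ 0.423  0.906 -0.001]
 [ 0.906 -0.423 -0.001]
 [-0.002 -0.    -1.   ]] [ 1.00789840e+00  2.21172776e-01  1.52747882e+00  9.65988947e-06
  1.39470754e+00 -1.26109653e-01]
t0.10 pos [264.1 565.9 247.3] F [ 0.32  0.75 -0.72] op 1.00 yaw 64.97 tool delta mm [-340.   497.4  -22.2]
turn (tool z) [np.float64(-13.33), np.float64(166.67)]
```

```bash
python3 -m inch '[[0.6,-0.0213,0.0311,-0.0014,0],[0.6,-0.0213,0.0311,-0.0014,0],[0.6,-0.0213,0.0311,-0.0014,0],[0.6,-0.0213,0.0311,-0.0014,0],[0.6,-0.0213,0.0311,-0.0014,0],[0.6,-0.0213,0.0311,-0.0014,0],[0.6,-0.0213,0.0311,-0.0014,0],[0.6,-0.0213,0.0311,-0.0014,0],[0.6,-0.0213,0.0311,-0.0014,0],[0.6,-0.0213,0.0311,-0.0014,0],[0.6,-0.0213,0.0311,-0.0014,0],[0.6,-0.0213,0.0311,-0.0014,0],[0.6,-0.0213,0.0311,-0.0014,0],[0.6,-0.0213,0.0311,-0.0014,0],[0.6,-0.0213,0.0311,-0.0014,0],[0.6,-0.0213,0.0311,-0.0014,0],[0.6,0,0,0,-6.65],[0.6,0,0,0,-6.65],[0.6,0,0,0,0],[0.6,0,0,0,0]]'
python3 - <<'E'
from h import *
import cv2
to(571,47.4,182,78.3)
i=grab_frame('top')[:,:,::-1];cv2.imwrite('pics/t2.png',cv2.resize(i[160:300,170:390],(792,504),interpolation=cv2.INTER_CUBIC))
i=grab_frame('side')[:,:,::-1];cv2.imwrite('pics/s2.png',cv2.resize(i[120:280,150:370],(792,576),interpolation=cv2.INTER_CUBIC))
E
```

```text
time: 1.77
position: [570.8, 46.9, 270.2]
eef_rot: [0.777, 0.63, -0.0, -0.0]
force: [0.5, 0.8, 0.1]
opening: 0.601
t1.77 pos [570.8  46.9 270.2] F [0.45 0.85 0.12] op 0.60 yaw 78.06 tool delta mm [ 0.5  0.1 88.2]
turn (tool z) [np.float64(-0.24), np.float64(179.76)]
```

View pics/s2.png

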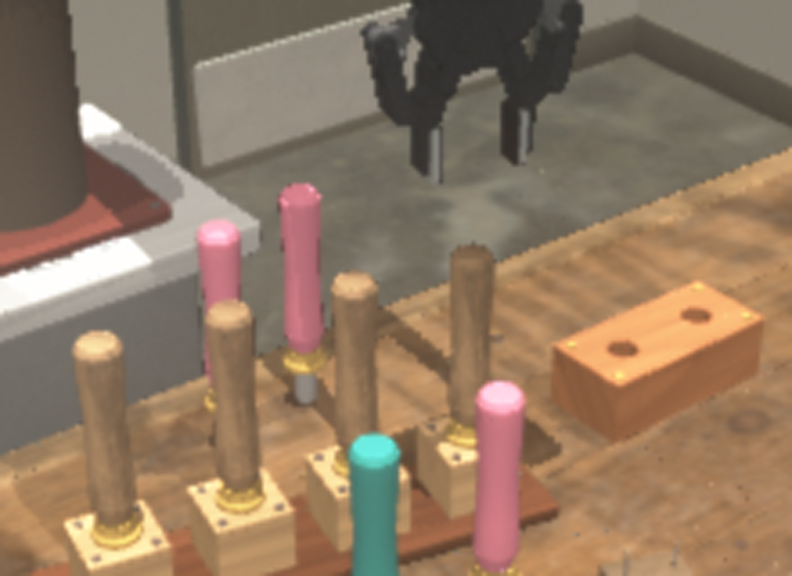

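View pics/t2.png

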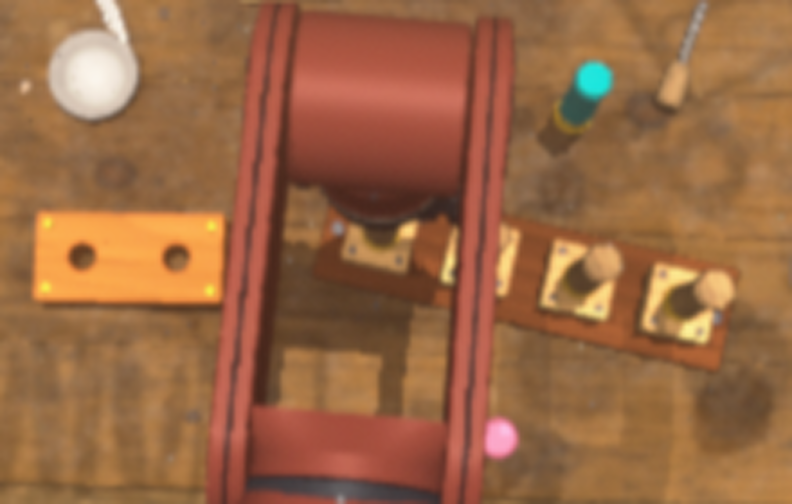

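```bash
python3 - <<'E'
from h import *
p=px('side',(570.8,46.9,253.2));print((p-[150,120])*3.6)
for q in[(571,47.4,198),(575,46,198)]:print((px('side',q)-[150,120])*3.6)
E
python3 -m inch '[[0.6,0,0,0.025,0],[0.6,0,0,0.025,0],[0.6,0,0,0.02,0],[0.6,0,0,0.018,0],[0.6,0,0,0,0]]'
python3 - <<'E'
from h import *
import cv2
to(571,47.4,182,78.3)
i=grab_frame('side')[:,:,::-1];cv2.imwrite('pics/s3.png',cv2.resize(i[160:260,220:320],(700,700),interpolation=cv2.INTER_CUBIC)[:600])
E
```

```text
[469.20487267 171.95681238]
[468.50621993 249.75151034]
[470.7459347  252.90907366]
time: 2.28
position: [568.1, 47.8, 178.2]
eef_rot: [0.776, 0.631, -0.003, -0.002]
force: [-0.7, -0.1, -0.4]
opening: 0.6
t2.28 pos [568.1  47.8 178.2] F [-0.69 -0.1  -0.36] op 0.60 yaw 78.22 tool delta mm [ 0.2  2.9 -3.8]
turn (tool z) [np.float64(-0.08), np.float64(179.92)]
```

View pics/s3.png

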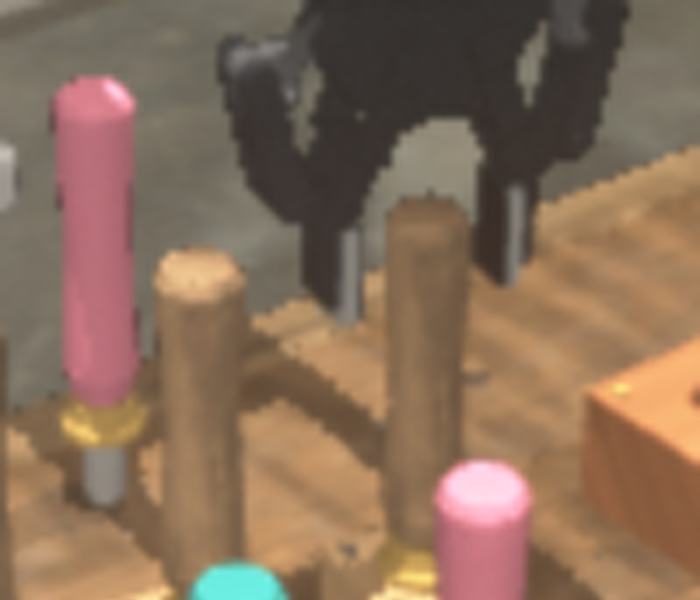

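```bash
for i in 1 2 3; do python3 -m inch '[[0.6,0,0,0,0]]' | egrep 'pos|force|time'; done
```

```text
time: 2.42
position: [571.3, 47.4, 183.4]
force: [1.2, -1.3, 0.6]
time: 2.5
position: [572.1, 47.2, 184.6]
force: [0.9, 0.5, 1.4]
time: 2.58
position: [572.2, 47.1, 184.6]
force: [-0.8, -0.3, -0.1]
```

```bash
python3 -m inch '[[0.48,0,0,0,0],[0.48,0,0,0,0],[0.48,0,0,0,0],[0.48,0.001,0,0,0],[0.48,0.001,0,0,0],[0.48,0,0,0,0]]'
for i in 1 2 3; do python3 -m inch '[[0.48,0.0005,0,0,0],[0.48,0,0,0,0]]' | egrep 'pos|force'; done
```

```text
time: 3.08
position: [571.6, 49.1, 182.7]
eef_rot: [0.776, 0.631, 0.0, -0.0]
force: [-0.0, -0.1, -0.0]
opening: 0.479
position: [571.6, 49.6, 182.6]
force: [-0.2, -0.2, 0.4]
position: [571.7, 50.0, 182.7]
force: [1.0, -1.0, 0.4]
position: [571.8, 50.5, 182.7]
force: [-0.7, -0.4, 0.3]
```

```bash
python3 -m inch '[[0.48,0.0005,0,0,0],[0.48,0,0,0,0]]' | egrep 'pos|force';python3 -m inch '[[0.48,0.0005,0,0,0],[0.48,0,0,0,0]]' | egrep 'pos|force'; python3 -m inch '[[0.48,0.0005,0,0,0],[0.48,0,0,0,0]]' | egrep 'pos|force'
```

```text
position: [571.9, 51.0, 182.7]
force: [0.4, -0.2, 0.7]
position: [572.0, 51.5, 182.7]
force: [-0.2, -0.1, -0.0]
position: [572.2, 51.9, 182.7]
force: [0.0, -0.9, -0.3]
```

```bash
python3 -m inch '[[0.48,0.0005,0,0,0],[0.48,0,0,0,0]]' | egrep 'pos|force';python3 -m inch '[[0.48,0.0005,0,0,0],[0.48,0,0,0,0]]' | egrep 'pos|force'
```

```text
position: [572.2, 52.5, 182.7]
force: [-0.5, -0.0, -0.4]
position: [572.3, 52.9, 182.7]
force: [-0.2, 0.3, -0.2]
```

```bash
python3 -m inch '[[0.48,0.0005,0,0,0],[0.48,0,0,0,0]]' | egrep 'pos|force';python3 -m inch '[[0.48,0.0005,0,0,0],[0.48,0,0,0,0]]' | egrep 'pos|force'
```

```text
position: [572.4, 53.4, 182.7]
force: [-0.2, 0.7, 0.2]
position: [572.6, 53.9, 182.7]
force: [0.2, -0.3, 0.0]
```

```bash
python3 -m inch '[[0.48,0.0005,0,0,0],[0.48,0,0,0,0]]' | egrep 'pos|force';python3 -m inch '[[0.48,0.0005,0,0,0],[0.48,0,0,0,0]]' | egrep 'pos|force'
```

```text
position: [572.7, 54.4, 182.7]
force: [-0.2, -1.2, -0.1]
position: [572.7, 54.9, 182.7]
force: [-0.5, -0.8, 0.7]
```

```bash
python3 - <<'E'
from h import *
import cv2
i=grab_frame('side')[:,:,::-1];cv2.imwrite('pics/s4.png',cv2.resize(i[160:260,220:320],(700,700),interpolation=cv2.INTER_CUBIC)[:600])
s=sense();print(s['force'],s['wrist_torque'],s['time'])
E
```

```text
[ 0.58274804 -0.59937533 -0.63892752] [-0.05617964  0.01764831 -0.00433674] 5.1333
```

View pics/s4.png

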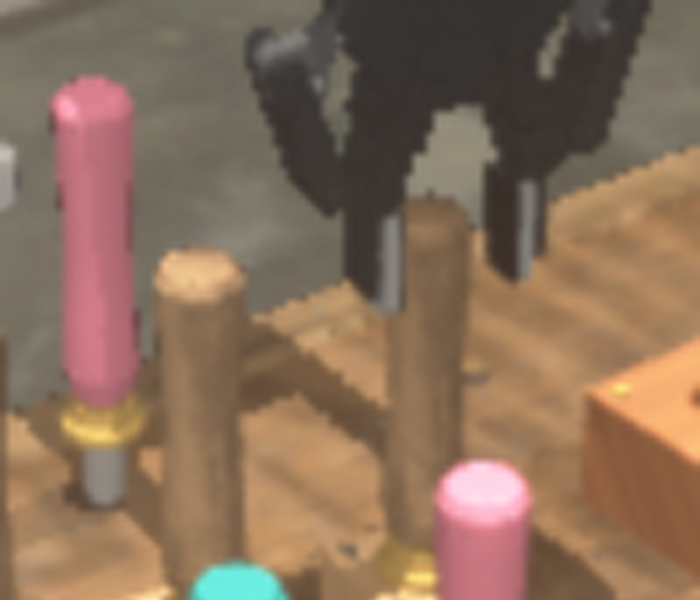

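```bash
python3 -m inch '[[0.48,0.0005,0,0,0],[0.48,0,0,0,0]]' | egrep 'pos|force';python3 -m inch '[[0.48,0.0005,0,0,0],[0.48,0,0,0,0]]' | egrep 'pos|force'
```

```text
position: [572.9, 55.3, 182.7]
force: [1.0, -0.4, -0.0]
position: [572.9, 55.7, 182.8]
force: [-0.6, -0.9, 0.7]
```

```bash
python3 -m inch '[[0.48,0.0005,0,0,0],[0.48,0,0,0,0]]' | egrep 'pos|force';python3 -m inch '[[0.48,0.0005,0,0,0],[0.48,0,0,0,0]]' | egrep 'pos|force'
python3 - <<'E'
from h import *
import cv2
i=grab_frame('side')[:,:,::-1];cv2.imwrite('pics/s5.png',cv2.resize(i[160:260,220:320],(700,700),interpolation=cv2.INTER_CUBIC)[:600])
s=sense();print(s['force'],s['wrist_torque'],s['time'])
E
```

```text
position: [573.1, 56.1, 182.8]
force: [-0.2, -2.2, 1.6]
position: [573.2, 56.5, 182.8]
force: [-0.8, -3.4, 0.9]
[-0.25510027 -2.57126372  1.1109175 ] [-0.51808914  0.15920209  0.00826051] 5.85
```

View pics/s5.png

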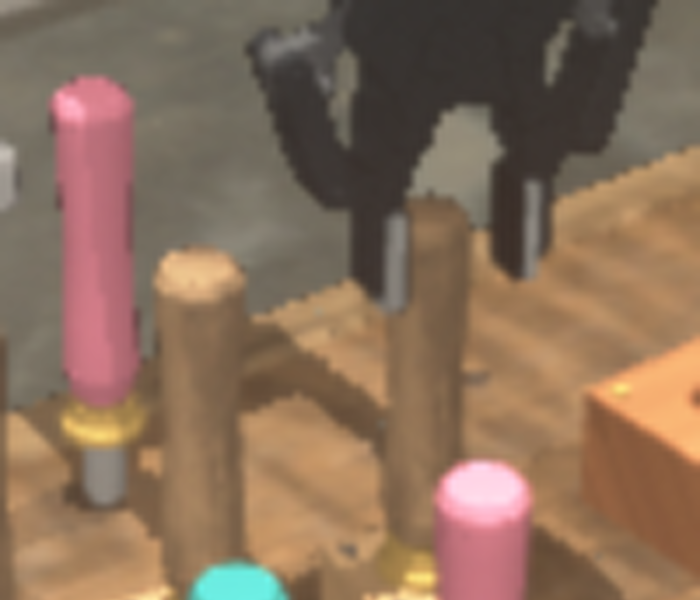

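```bash
cat > r.py <<'E'
from h import *
s=sense();e=np.array([.203,.979]);print('t%.2f'%s['time'],s['position'].round(1),'s %.2f'%(s['position'][:2]@e),'Fs %.2f'%(s['force'][:2]@e),'Fz %.1f'%s['force'][2],'Tx %.3f Ty %.3f'%tuple(s['wrist_torque'][:2]),'op %.3f'%s['opening'])
E
python3 -m inch '[[0.48,-0.002,0,0,0],[0.48,-0.002,0,0,0],[0.48,-0.002,0,0,0],[0.48,-0.002,0,0,0],[0.48,-0.002,0,0,0],[0.48,0,0,0,0],[0.48,0,0,0,0]]' >/dev/null; python3 r.py
python3 -m inch '[[0.48,-0.0005,0,0,0],[0.48,0,0,0,0]]' >/dev/null; python3 r.py
python3 -m inch '[[0.48,-0.0005,0,0,0],[0.48,0,0,0,0]]' >/dev/null; python3 r.py
```

```text
t6.43 [571.1  47.  182.7] s 161.91 Fs -0.08 Fz 0.2 Tx 0.005 Ty -0.029 op 0.479
t6.60 [571.   46.5 182.7] s 161.47 Fs 1.10 Fz -1.3 Tx -0.017 Ty 0.004 op 0.485
t6.77 [570.9  46.  182.7] s 160.95 Fs -0.74 Fz -0.3 Tx -0.012 Ty -0.008 op 0.482
```

```bash
python3 -m inch '[[0.48,-0.0005,0,0,0],[0.48,0,0,0,0]]' >/dev/null; python3 r.py
python3 -m inch '[[0.48,-0.0005,0,0,0],[0.48,0,0,0,0]]' >/dev/null; python3 r.py
python3 -m inch '[[0.48,-0.0005,0,0,0],[0.48,0,0,0,0]]' >/dev/null; python3 r.py
```

```text
t6.93 [570.8  45.5 182.7] s 160.41 Fs -0.35 Fz -0.6 Tx 0.026 Ty -0.007 op 0.480
t7.10 [570.7  45.  182.7] s 159.89 Fs -0.12 Fz -0.0 Tx -0.017 Ty -0.025 op 0.476
t7.27 [570.6  44.5 182.7] s 159.37 Fs -0.15 Fz 0.3 Tx -0.033 Ty 0.057 op 0.478
```

```bash
python3 -m inch '[[0.48,-0.0005,0,0,0],[0.48,0,0,0,0]]' >/dev/null; python3 r.py
python3 -m inch '[[0.48,-0.0005,0,0,0],[0.48,0,0,0,0]]' >/dev/null; python3 r.py
```

```text
t7.43 [570.5  44.  182.7] s 158.89 Fs 0.57 Fz 0.9 Tx 0.005 Ty 0.064 op 0.480
t7.60 [570.3  43.5 182.7] s 158.38 Fs 0.77 Fz -0.4 Tx 0.030 Ty -0.016 op 0.478
```

```bash
python3 -m inch '[[0.48,-0.0005,0,0,0],[0.48,0,0,0,0]]' >/dev/null; python3 r.py
python3 -m inch '[[0.48,-0.0005,0,0,0],[0.48,0,0,0,0]]' >/dev/null; python3 r.py
```

```text
t7.77 [570.3  43.1 182.7] s 157.94 Fs 0.38 Fz 0.5 Tx 0.066 Ty -0.034 op 0.481
t7.93 [570.2  42.7 182.8] s 157.56 Fs 0.69 Fz -0.2 Tx 0.160 Ty -0.002 op 0.480
```

```bash
python3 -m inch '[[0.48,-0.0005,0,0,0],[0.48,0,0,0,0]]' >/dev/null; python3 r.py
python3 -m inch '[[0.48,-0.0005,0,0,0],[0.48,0,0,0,0]]' >/dev/null; python3 r.py
```

```text
t8.10 [570.2  42.3 182.8] s 157.15 Fs 1.84 Fz 0.6 Tx 0.360 Ty -0.086 op 0.481
t8.27 [570.1  41.9 182.9] s 156.71 Fs 2.91 Fz -0.1 Tx 0.430 Ty -0.064 op 0.476
```

```bash
python3 -m inch '[[0.48,0.0038,0,0,0],[0.48,0.0037,0,0,0],[0.48,0,0,-0.025,0],[0.48,0,0,-0.025,0],[0.48,0,0,0,0],[0.48,-0.0386,0,0,0],[0.48,-0.0386,0,0,0],[0.48,0,0,0,0],[0.48,0,0,0,0]]' ; python3 r.py
```

```text
time: 9.02
position: [555.6, -28.2, 232.5]
eef_rot: [0.777, 0.63, -0.0, 0.0]
force: [0.4, 0.0, -0.1]
opening: 0.482
t9.02 [555.6 -28.2 232.5] s 85.18 Fs 0.12 Fz -0.1 Tx 0.024 Ty 0.002 op 0.482
```

```bash
python3 -m inch '[[0.48,-0.002,0,0,0],[0.48,0,0,0.017,0],[0.48,0,0,0.017,0],[0.48,0,0,0.016,0],[0.48,0,0,0,0],[0.48,0,0,0,0],[0.48,0,0,0,0]]' >/dev/null; python3 r.py
python3 -m inch '[[0.48,0.0015,0,0,0],[0.48,0.0015,0,0,0],[0.48,0,0,0,0]]' >/dev/null; python3 r.py
python3 -m inch '[[0.48,0.0007,0,0,0],[0.48,0,0,0,0]]' >/dev/null; python3 r.py
```

```text
t9.60 [556.  -27.9 183.5] s 85.53 Fs -0.58 Fz 0.2 Tx -0.019 Ty 0.030 op 0.481
t9.85 [556.7 -25.4 183.7] s 88.16 Fs -0.15 Fz 0.5 Tx 0.012 Ty -0.030 op 0.476
t10.02 [556.4 -24.9 183.1] s 88.55 Fs 0.69 Fz 0.1 Tx -0.069 Ty -0.001 op 0.477
```

```bash
python3 -m inch '[[0.48,0.0006,0,0,0],[0.48,0,0,0,0]]' >/dev/null; python3 r.py
python3 -m inch '[[0.48,0.0006,0,0,0],[0.48,0,0,0,0]]' >/dev/null; python3 r.py
```

```text
t10.18 [556.3 -24.4 182.8] s 89.06 Fs -0.89 Fz 0.0 Tx -0.072 Ty 0.055 op 0.476
t10.35 [556.4 -23.8 182.7] s 89.69 Fs -0.10 Fz 0.4 Tx -0.054 Ty 0.019 op 0.479
```

```bash
python3 -m inch '[[0.48,0.0005,0,0,0],[0.48,0,0,0,0]]' >/dev/null; python3 r.py
python3 -m inch '[[0.48,0.0005,0,0,0],[0.48,0,0,0,0]]' >/dev/null; python3 r.py
```

```text
t10.52 [556.5 -23.3 182.7] s 90.20 Fs 0.66 Fz 0.0 Tx 0.005 Ty -0.044 op 0.481
t10.68 [556.6 -22.7 182.7] s 90.74 Fs 0.07 Fz 0.1 Tx 0.006 Ty -0.014 op 0.483
```

```bash
python3 -m inch '[[0.48,0.0005,0,0,0],[0.48,0,0,0,0]]' >/dev/null; python3 r.py
python3 -m inch '[[0.48,0.0005,0,0,0],[0.48,0,0,0,0]]' >/dev/null; python3 r.py
python3 - <<'E'
from h import *
import cv2
i=grab_frame('side')[:,:,::-1];cv2.imwrite('pics/s6.png',cv2.resize(i[170:280,200:310],(770,770),interpolation=cv2.INTER_CUBIC)[:600])
E
```

```text
t10.85 [556.7 -22.2 182.7] s 91.25 Fs -0.06 Fz 0.0 Tx -0.022 Ty -0.010 op 0.478
t11.02 [556.8 -21.8 182.7] s 91.73 Fs -0.45 Fz 0.6 Tx -0.028 Ty 0.054 op 0.474
```

View pics/s6.png

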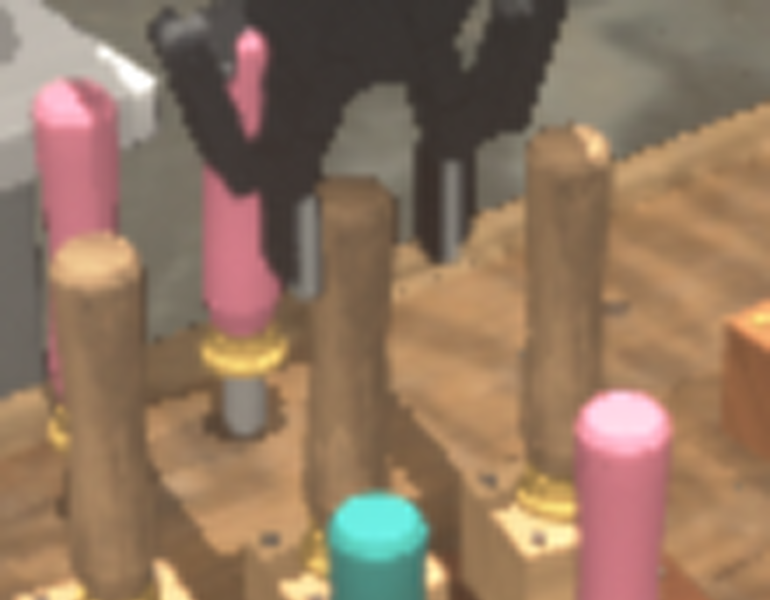

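```bash
python3 -m inch '[[0.48,0.0007,0,0,0],[0.48,0,0,0,0]]' >/dev/null; python3 r.py
python3 -m inch '[[0.48,0.0007,0,0,0],[0.48,0,0,0,0]]' >/dev/null; python3 r.py
```

```text
t11.23 [557.  -21.1 182.7] s 92.45 Fs -1.01 Fz -0.3 Tx -0.063 Ty 0.055 op 0.478
t11.40 [557.1 -20.3 182.7] s 93.18 Fs -0.30 Fz -0.1 Tx -0.028 Ty 0.046 op 0.475
```

```bash
python3 -m inch '[[0.48,-0.002,0,0,0],[0.48,-0.002,0,0,0],[0.48,-0.002,0,0,0],[0.48,-0.002,0,0,0],[0.48,-0.002,0,0,0],[0.48,-0.002,0,0,0],[0.48,0,0,0,0],[0.48,0,0,0,0]]' >/dev/null; python3 r.py
python3 - <<'E'
from h import *
import cv2
i=grab_frame('side')[:,:,::-1];cv2.imwrite('pics/s7.png',cv2.resize(i[170:280,200:310],(770,770),interpolation=cv2.INTER_CUBIC)[:600])
E
```

```text
t12.07 [554.6 -32.4 182.7] s 80.90 Fs 0.21 Fz 1.2 Tx -0.013 Ty 0.055 op 0.480
```

View pics/s7.png

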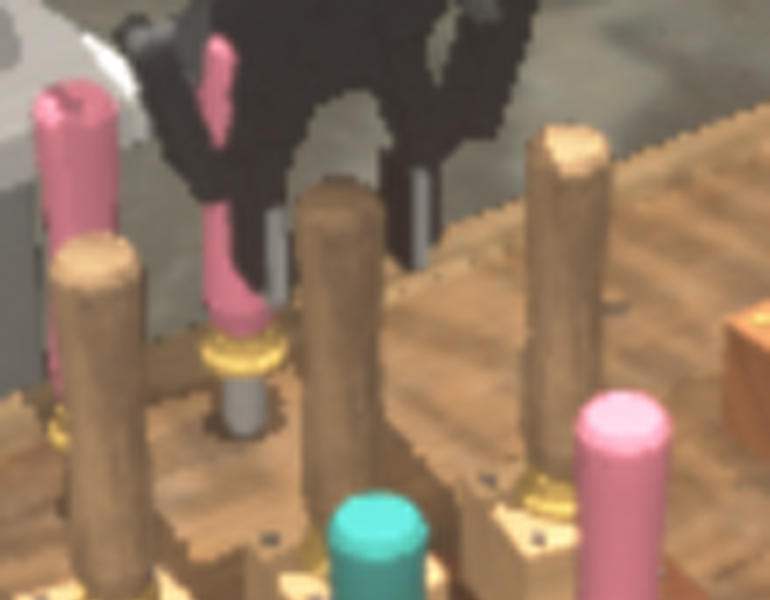

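```bash
python3 -m inch '[[0.48,-0.001,0,0,0],[0.48,-0.001,0,0,0],[0.48,-0.001,0,0,0],[0.48,-0.001,0,0,0],[0.48,0,0,0,0]]' >/dev/null; python3 r.py
python3 -m inch '[[0.48,-0.0006,0,0,0],[0.48,0,0,0,0]]' >/dev/null; python3 r.py
python3 -m inch '[[0.48,-0.0006,0,0,0],[0.48,0,0,0,0]]' >/dev/null; python3 r.py
```

```text
t12.53 [553.8 -36.3 182.7] s 76.89 Fs -0.28 Fz -0.6 Tx 0.033 Ty 0.043 op 0.479
t12.70 [553.7 -36.8 182.7] s 76.40 Fs -0.57 Fz -0.1 Tx -0.050 Ty 0.071 op 0.483
t12.87 [553.6 -37.3 182.7] s 75.83 Fs -0.10 Fz 0.5 Tx -0.015 Ty 0.038 op 0.480
```

```bash
python3 -m inch '[[0.48,-0.0006,0,0,0],[0.48,0,0,0,0]]' >/dev/null; python3 r.py
python3 -m inch '[[0.48,-0.0006,0,0,0],[0.48,0,0,0,0]]' >/dev/null; python3 r.py
python3 -m inch '[[0.48,-0.0006,0,0,0],[0.48,0,0,0,0]]' >/dev/null; python3 r.py
```

```text
t13.03 [553.5 -37.9 182.7] s 75.22 Fs 0.83 Fz -0.3 Tx 0.083 Ty 0.001 op 0.477
t13.20 [553.4 -38.5 182.7] s 74.62 Fs -0.71 Fz -0.1 Tx 0.028 Ty -0.007 op 0.482
t13.37 [553.2 -39.1 182.7] s 74.00 Fs -0.64 Fz -0.4 Tx 0.028 Ty -0.013 op 0.479
```

```bash
python3 -m inch '[[0.48,-0.0006,0,0,0],[0.48,0,0,0,0]]' >/dev/null; python3 r.py
python3 -m inch '[[0.48,-0.0006,0,0,0],[0.48,0,0,0,0]]' >/dev/null; python3 r.py
python3 -m inch '[[0.48,-0.0006,0,0,0],[0.48,0,0,0,0]]' >/dev/null; python3 r.py
python3 - <<'E'
from h import *
import cv2
i=grab_frame('side')[:,:,::-1];cv2.imwrite('pics/s8.png',cv2.resize(i[170:280,200:310],(770,770),interpolation=cv2.INTER_CUBIC)[:600])
E
```

```text
t13.53 [553.1 -39.7 182.7] s 73.40 Fs -0.74 Fz 0.6 Tx 0.010 Ty 0.023 op 0.481
t13.70 [553.  -40.3 182.7] s 72.79 Fs 0.49 Fz 0.3 Tx 0.008 Ty 0.039 op 0.479
t13.87 [552.9 -40.9 182.7] s 72.17 Fs 1.48 Fz -0.4 Tx 0.020 Ty -0.059 op 0.481
```

View pics/s8.png

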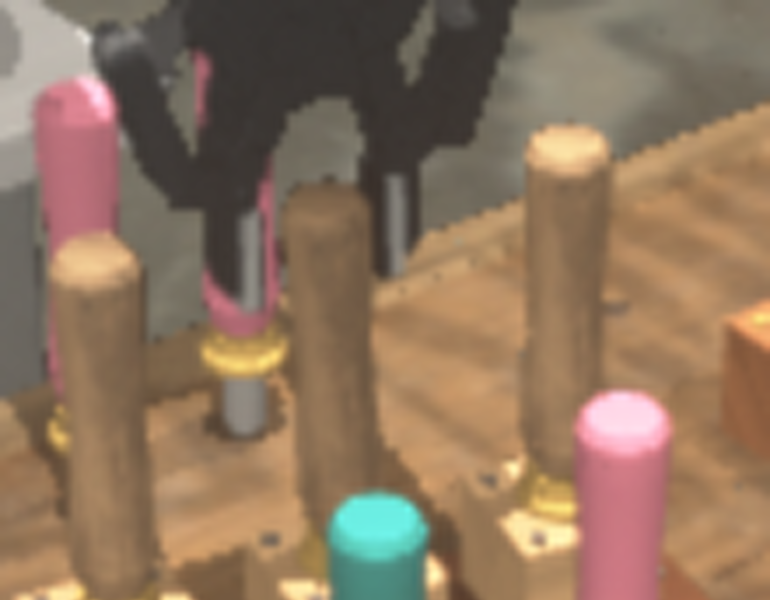

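```bash
python3 -m inch '[[0.48,0.0025,0,0,0],[0.48,0.0025,0,0,0],[0.48,0.0025,0,0,0],[0.48,0.0027,0,0,0],[0.48,0,0,0.006,0],[0.48,0,0,0.006,0],[0.48,0,0,0.005,0],[0.48,0,0,0,0],[0.48,0,0,0,0]]' >/dev/null; python3 r.py
python3 - <<'E'
from h import *
import cv2
i=grab_frame('side')[:,:,::-1];cv2.imwrite('pics/s9.png',cv2.resize(i[170:280,200:310],(770,770),interpolation=cv2.INTER_CUBIC)[:600])
E
```

```text
t14.67 [554.4 -30.8 164.8] s 82.37 Fs 1.86 Fz -0.2 Tx 0.022 Ty 0.012 op 0.479
```

View pics/s9.png

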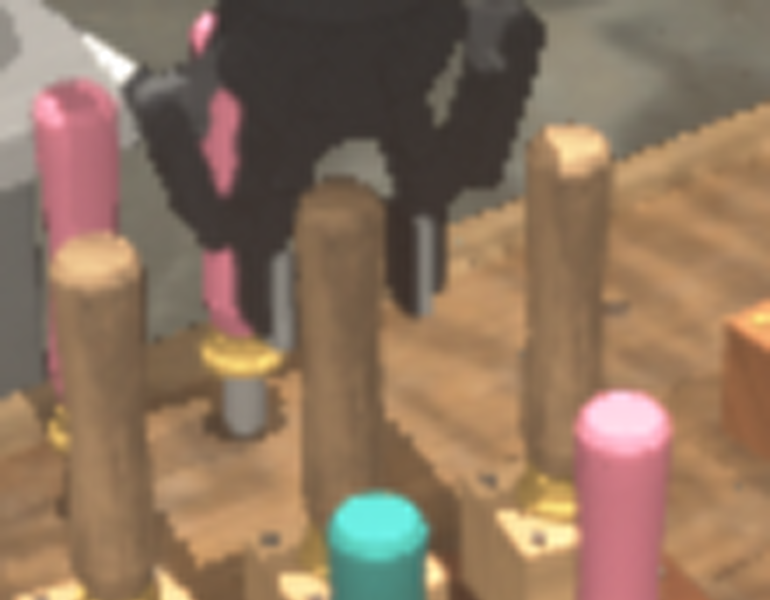

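```bash
python3 - <<'E'
from h import *
for p in[(554.4,-30.8,167),(554.4,-30.8,198),(554.4,-30.8,148),(564.2,-32.8,148),(554.4,-30.8,80)]:print(p,(px('side',p)-[200,170])*7)
E
```

```text
(554.4, -30.8, 167) [337.44950186 271.5851256 ]
(554.4, -30.8, 198) [335.95593102 188.34113499]
(554.4, -30.8, 148) [338.34444944 321.46492158]
(564.2, -32.8, 148) [351.15615546 336.45454052]
(554.4, -30.8, 80) [341.42649212 493.24219903]
```

```bash
python3 -m inch '[[0.42,0,0,0,0],[0.38,0,0,0,0],[0.34,0,0,0,0],[0.3,0,0,0,0],[0.2,0,0,0,0],[0.1,0,0,0,0],[0,0,0,0,0],[0,0,0,0,0],[0,0,0,0,0]]' >/dev/null; python3 r.py
```

```text
t15.47 [555.3 -31.  166.2] s 82.39 Fs -0.56 Fz 3.8 Tx -0.212 Ty 0.033 op 0.331
```

```bash
python3 -m inch '[[0,0,0,-0.002,0],[0,0,0,-0.004,0],[0,0,0,0,0]]' >/dev/null; python3 r.py
python3 -m inch '[[0,0,0,-0.006,0],[0,0,0,-0.008,0],[0,0,0,-0.01,0],[0,0,0,-0.01,0],[0,0,0,0,0],[0,0,0,0,0]]' >/dev/null; python3 r.py
```

```text
t15.72 [554.9 -30.7 171.9] s 82.61 Fs -0.81 Fz -0.5 Tx -0.038 Ty -0.041 op 0.337
t16.22 [555.8 -31.  207.2] s 82.47 Fs -0.57 Fz -0.3 Tx 0.002 Ty -0.003 op 0.329
```

```bash
python3 -m inch '[[0,0,0,-0.02,0],[0,0,0,-0.03,0],[0,0,0,-0.03,0],[0,0,0,-0.03,0],[0,0,0,-0.03,0],[0,0,0,-0.015,0],[0,0,0,0,0],[0,0.02,-0.005,0,0],[0,0.0295,-0.0073,0,0],[0,0.0295,-0.0073,0,0],[0,0.0295,-0.0073,0,0],[0,0.0295,-0.0073,0,0],[0,0.0295,-0.0073,0,0],[0,0.0295,-0.0073,0,0],[0,0.0205,-0.005,0,0],[0,0.02,-0.005,0,0],[0,0,0,0,0],[0,0,0,0,0],[0,0,0,0,0]]' >/dev/null; python3 r.py
python3 - <<'E'
from h import *
to(547,213.5,265,78.2)
E
```

```text
t17.80 [545.3 213.1 359.1] s 319.31 Fs -0.03 Fz -0.6 Tx -0.014 Ty 0.019 op 0.330
t17.80 pos [545.3 213.1 359.1] F [ 0.07 -0.04 -0.61] op 0.33 yaw 78.28 tool delta mm [ 0.9  1.8 94.1]
turn (tool z) [np.float64(0.08), np.float64(-179.92)]
```

```bash
python3 -m inch '[[0,0.001,0.002,0.03,0],[0,0,0,0.035,0],[0,0,0,0.035,0],[0,0,0,0.03,0],[0,0,0,0.012,0],[0,0,0,0.004,0],[0,0,0,0,0],[0,0,0,0,0],[0,0,0,0,0]]' >/dev/null; python3 r.py
python3 - <<'E'
from h import *
import cv2
i=grab_frame('side')[:,:,::-1];cv2.imwrite('pics/s10.png',cv2.resize(i[150:250,280:390],(770,700),interpolation=cv2.INTER_CUBIC)[100:])
i=grab_frame('top')[:,:,::-1];cv2.imwrite('pics/t10.png',cv2.resize(i[180:280,170:280],(660,600),interpolation=cv2.INTER_CUBIC))
E
```

```text
t18.55 [549.4 214.4 217.5] s 321.39 Fs -0.11 Fz -0.5 Tx 0.030 Ty 0.062 op 0.336
```

View pics/s10.png

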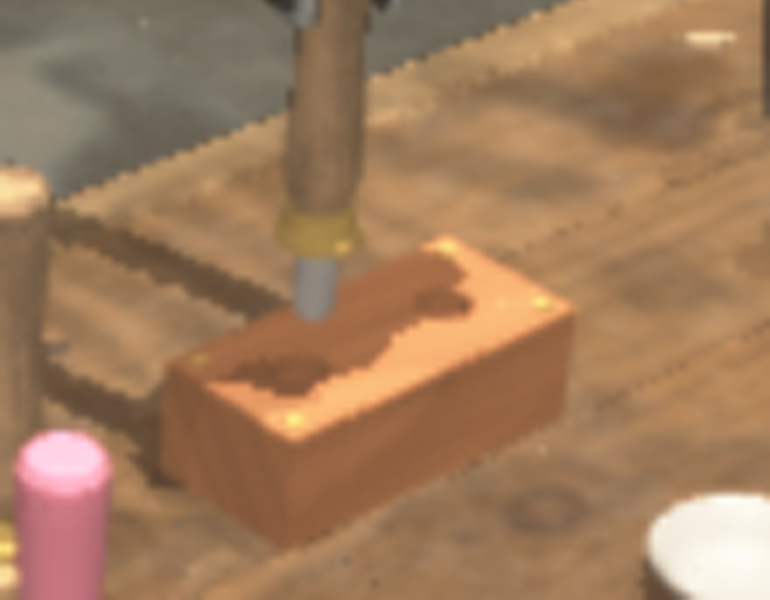

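View pics/t10.png

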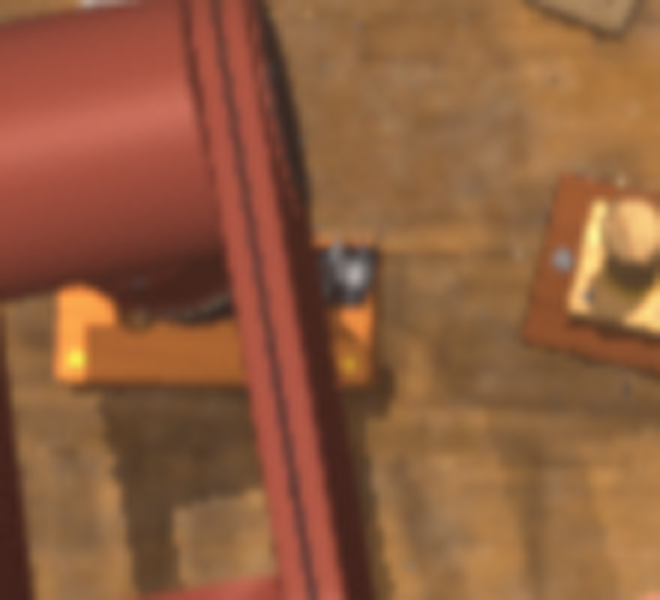

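```bash
python3 - <<'E'
from h import *
f=lambda u,v,z:w('side',280+u/7,150+(v+100)/7,z)
h=f(299,368,50);t=f(314,311,75.3);print(h,t,h-t)
print('hole est from stand centre',f(298.5,369.5,50))
# tip predicted if axis at TCP
print('tip predicted',(px('side',(549.4,214.4,75.3))-[280,150])*7-[0,100])
print('collar',[f(317,v,107.3) for v in(245,)],'pred',(px('side',(549.4,214.4,107.3))-[280,150])*7-[0,100])
E
```

```text
[549.84398937 210.76355235  50.        ] [552.57989238 213.71769742  75.3       ] [ -2.73590301  -2.95414508 -25.3       ]
hole est from stand centre [550.50152152 209.90351253  50.        ]
tip predicted [309.51400915 306.83782451]
collar [array([556.50575727, 208.83848505, 107.3       ])] pred [314.91567008 232.46112621]
```

```bash
python3 -m inch '[[0,-0.0024,-0.0016,0.006,0],[0,0,0,0.006,0],[0,0,0,0.004,0],[0,0,0,0,0],[0,0,0,0,0],[0,0,0,0,0]]' >/dev/null; python3 r.py
python3 - <<'E'
from h import *
import cv2
i=grab_frame('side')[:,:,::-1];c=i[185:225,300:350];cv2.imwrite('pics/s11.png',cv2.resize(c,(750,600),interpolation=cv2.INTER_CUBIC))
E
```

```text
t19.15 [545.7 212.2 198.6] s 318.54 Fs -0.97 Fz -0.5 Tx -0.003 Ty 0.029 op 0.330
```

View pics/s11.png

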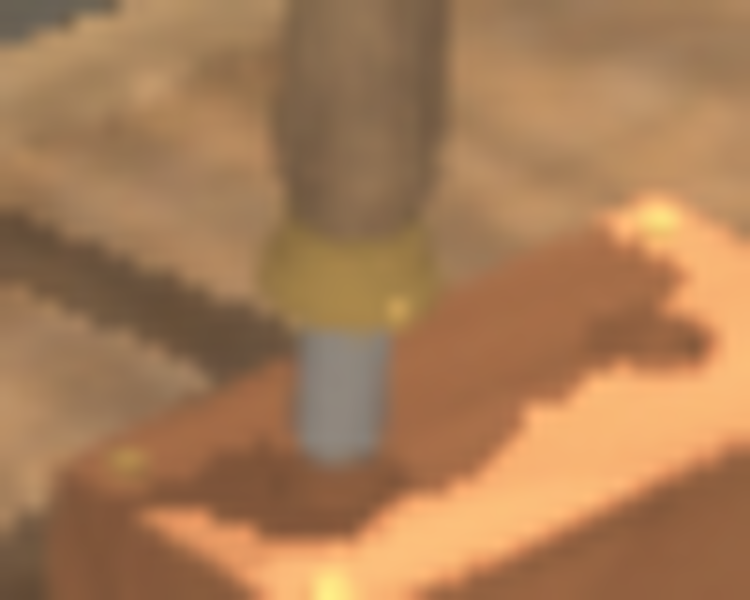

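```bash
python3 - <<'E'
from h import *
import cv2
f=lambda u,v,z:w('side',300+u/15,185+v/15,z)
print('tip',f(339,445,56.4),'hole',f(342,475,50))
i=cv2.imread('pics/side0.png');c=i[185:225,300:350];cv2.imwrite('pics/s12.png',cv2.resize(c,(750,600),interpolation=cv2.INTER_CUBIC))
E
```

```text
tip [548.97375019 210.63512899  56.4       ] hole [549.29417058 211.57549237  50.        ]
```

View pics/s12.png

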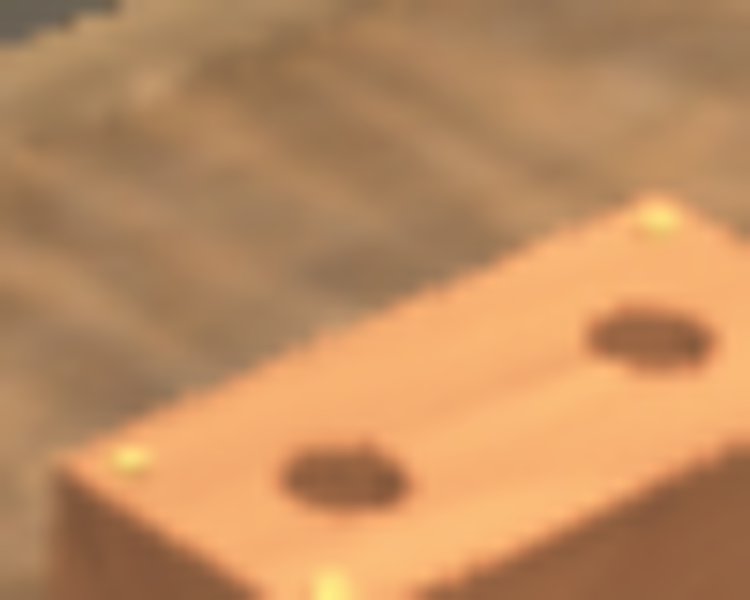

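```bash
python3 -m inch '[[0,0.0011,0.0007,0,0],[0,0,0,0.003,0],[0,0,0,0.003,0],[0,0,0,0.003,0],[0,0,0,0,0]]' >/dev/null; python3 r.py
python3 -m inch '[[0,0,0,0.003,0],[0,0,0,0.003,0],[0,0,0,0,0]]' >/dev/null; python3 r.py
```

```text
t19.62 [546.1 213.  188.6] s 319.39 Fs -0.02 Fz -0.7 Tx -0.023 Ty -0.026 op 0.333
t19.87 [546.2 213.  182.8] s 319.44 Fs -0.55 Fz -1.4 Tx -0.046 Ty -0.022 op 0.331
```

```bash
python3 -m inch '[[0,0,0,0.004,0],[0,0,0,0.004,0],[0,0,0,0.004,0],[0,0,0,0.004,0],[0,0,0,0,0],[0,0,0,0,0]]' >/dev/null; python3 r.py
python3 -m inch '[[0,0,0,0.002,0],[0,0,0,0.001,0],[0,0,0,0,0]]' >/dev/null; python3 r.py
```

```text
t20.37 [546.4 213.1 167.2] s 319.51 Fs -0.09 Fz -0.8 Tx 0.011 Ty -0.014 op 0.333
t20.62 [546.6 213.1 164.6] s 319.60 Fs -0.08 Fz -0.9 Tx -0.011 Ty -0.021 op 0.335
```

```bash
python3 -m inch '[[0,0,0,0.001,0],[0,0,0,0.001,0],[0,0,0,0,0]]' >/dev/null; python3 r.py
```

```text
t20.87 [546.6 213.1 162.5] s 319.57 Fs 0.25 Fz -0.9 Tx 0.049 Ty -0.012 op 0.336
```

```bash
python3 -m inch '[[0,0,0,0.001,0],[0,0,0,0.0005,0],[0,0,0,0,0]]' >/dev/null; python3 r.py;  python3 -m inch '[[0,0,0,0.0005,0],[0,0,0,0,0]]' >/dev/null; python3 r.py
python3 - <<'E'
from h import *
import cv2
i=grab_frame('side')[:,:,::-1];c=i[170:230,290:365];cv2.imwrite('pics/s13.png',cv2.resize(c,(750,600),interpolation=cv2.INTER_CUBIC))
E
```

```text
t21.12 [546.6 213.1 161. ] s 319.60 Fs 0.42 Fz -1.8 Tx 0.003 Ty 0.041 op 0.332
t21.28 [546.6 213.1 160.6] s 319.64 Fs 0.19 Fz -0.7 Tx -0.028 Ty 0.010 op 0.330
```

View pics/s13.png

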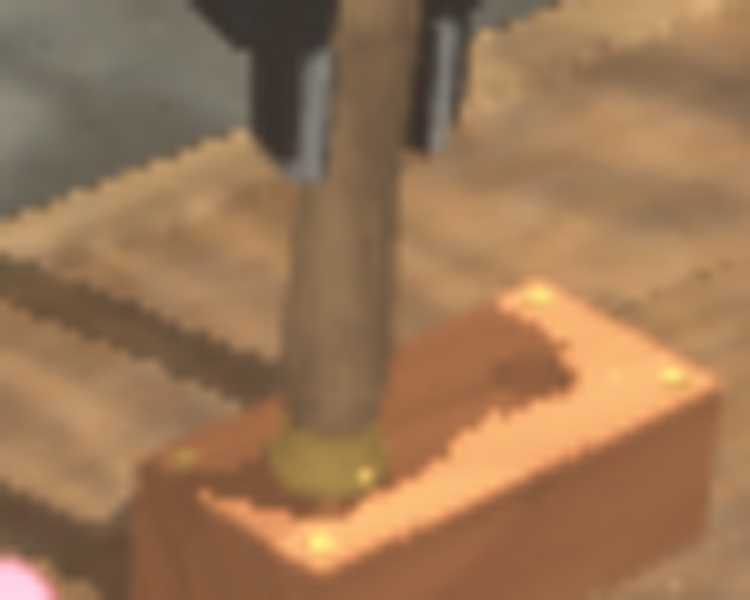

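Nearly on its collar; I feel for the seat in half millimetres.

```bash
python3 -m inch '[[0,0,0,0.0005,0],[0,0,0,0,0]]' >/dev/null; python3 r.py;  python3 -m inch '[[0,0,0,0.0005,0],[0,0,0,0,0]]' >/dev/null; python3 r.py
```

```text
t21.50 [546.7 213.2 160.2] s 319.66 Fs -1.17 Fz -1.2 Tx -0.038 Ty 0.010 op 0.330
t21.67 [546.8 213.1 160.2] s 319.68 Fs -1.33 Fz 2.9 Tx -0.075 Ty 0.242 op 0.334
```

```bash
python3 -m inch '[[0,0,0,0.0005,0],[0,0,0,0,0]]' >/dev/null; python3 r.py
```

```text
t21.83 [546.9 213.2 160.1] s 319.69 Fs -1.22 Fz 5.8 Tx -0.220 Ty 0.568 op 0.332
```

```bash
python3 -m inch '[[0,0,0,-0.0008,0],[0,0,0,0,0]]' >/dev/null; python3 r.py; python3 -m inch '[[0.36,0,0,0,0],[0.4,0,0,0,0],[0.5,0,0,0,0],[0.6,0,0,0,0],[0.6,0,0,0,0],[0.6,0,0,0,0]]' >/dev/null; python3 r.py
python3 -m inch '[[0.6,0,0,-0.01,0],[0.6,0,0,-0.02,0],[0.6,0,0,-0.03,0],[0.6,0,0,-0.03,0],[0.6,0,0,-0.03,0],[0.6,0,0,-0.03,0],[0.6,0,0,0,0],[0.6,0,0,0,0],[0.6,-0.01,-0.035,0,0],[0.6,-0.01,-0.035,0,0],[0.6,-0.01,-0.035,0,0],[0.6,-0.01,-0.035,0,0],[0.6,0,0,0,0],[0.6,0,0,0,0]]' >/dev/null; python3 r.py
python3 - <<'E'
from h import *
import cv2
i=grab_frame('side')[:,:,::-1];cv2.imwrite('pics/s14.png',cv2.resize(i[140:300,150:370],(792,576),interpolation=cv2.INTER_CUBIC))
i=grab_frame('top')[:,:,::-1];cv2.imwrite('pics/t14.png',cv2.resize(i[160:300,170:390],(792,504),interpolation=cv2.INTER_CUBIC))
E
```

```text
t22.00 [546.8 213.2 160.2] s 319.72 Fs -0.57 Fz 2.4 Tx 0.017 Ty 0.147 op 0.335
t22.50 [546.6 213.1 159.9] s 319.62 Fs 0.46 Fz 0.2 Tx -0.022 Ty -0.012 op 0.598
t23.67 [399.8 202.4 309.3] s 279.28 Fs 1.10 Fz -0.1 Tx 0.000 Ty -0.027 op 0.602
```

View pics/s14.png

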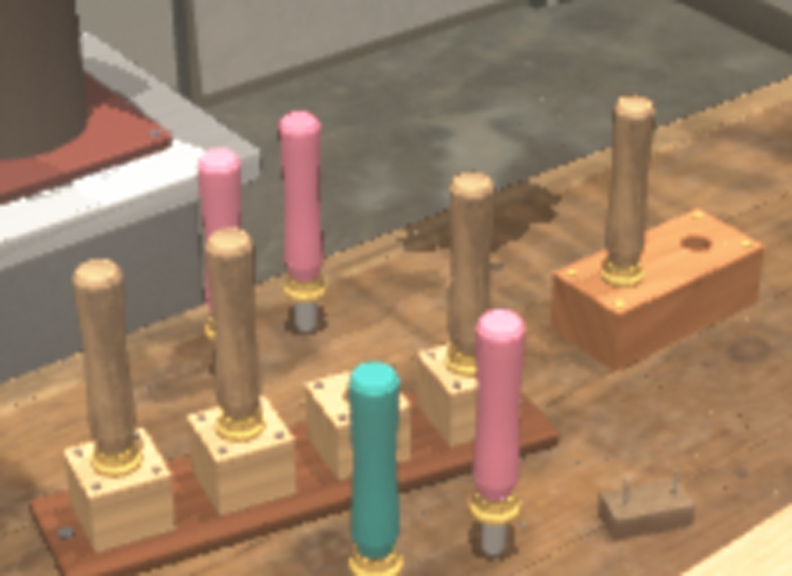

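View pics/t14.png

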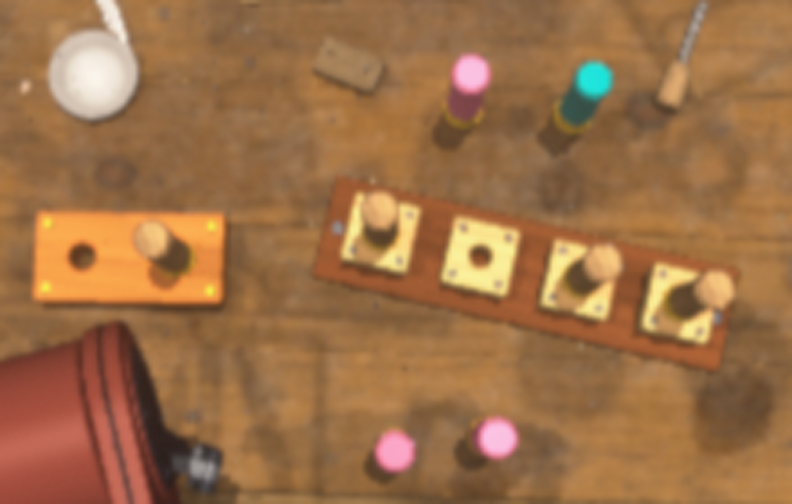

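```bash
python3 -c "
from station import *
print(close_job())"; python3 r.py
```

```text
the job is handed in; nothing more can be done
None
the job is handed in; nothing more can be done
```

The loose handle was the second from the left. It now stands on its collar in the stand's right hole (hole_b), and I handed the job in at about 24 s.

- **Leftmost handle:** I rocked it first, left then right. It was firm both ways, with force building at once to about 3 N and no visible movement.
- **Second handle:** it gave several millimetres each way with almost no force, so it was the one with play. I did not rock the two on the right, because the loose one was already found.
- **Drawing out and seating:** it lifted out freely. The collar met the stand at the predicted height (TCP z 160.2 mm), and I pressed it there with about 6 N at most before letting go.

In the last pictures, the handle stands upright on its collar. The other three handles, the look-alikes and the bystanders are in place as far as the pictures show, and the gripper is clear of everything.

One disagreement: the two cameras put the stand hole up to about 5 mm apart in x. I settled it with close side-camera crops of the tenon over the hole, and the tenon went in without touching.

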